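# Sound the bolt hole and plug it

### The arm

A 7-joint arm with a two-finger parallel gripper is mounted at the origin on the work surface. World frame = base frame: x ahead of the robot, y to its left, z up, the work surface at z = 0. Lengths are in m, angles in degrees, forces in N, time in s.
With the tool pointing down it reaches from about 0.4 to 0.85 m from the base axis. Payload 10.4 kg.
Tool frame: the origin (TCP) lies midway between the tips of the shut fingers; the grasp point (between the pads) lies 19 mm behind it; y points along the fingers, x is the direction in which the jaws open and shut, and the axes are right-handed (so a half turn about y gives the same grasp; the last joint's range is limited). The gripper opens to 87 mm and grips with 3 to 60 N. Pads are 19 mm wide; open, the fingers measure 117 mm over their backs; the gripper's body (75 mm by 190 mm) begins 51 mm behind the grasp point.
Start: joints at [71.815, 19.034, -3.707, 83.658, 1.238, 77.344, -5.071], TCP at [0.182, -0.598, 0.223] pointing down, gripper open.
Joint ranges: [-148.97, 148.97], [-28.65, 121.19], [-84.17, 76.75], [9.2, 138.47], [-72.65, 252.65], [3.7, 117.97], [-149.18, 149.18]. Speed limits (degrees/s): [127.2, 127.2, 159.86, 159.86, 180, 180, 180].

### API

Orientations are given as [roll, pitch, yaw] about the fixed x, y, z axes, in that order (R = Rz(yaw) Ry(pitch) Rx(roll)).
In Python, from plant import manip gives the robot as it stands.
- The arm moves only by the tool drive_tool, never from a script. Its argument "steps" is a list that holds one entry, the list of rows, each a list of 5 numbers: the opening, from 0 (shut) to 1 (fully open), then the shift along the world's x, y, z in mm, then the turn about the world's z in rad. A call has 1 to 5 rows; each row is the pose to reach, as a shift and turn from the pose measured when the call began; what a row does not reach only later rows make up. A row lasts 1/10 s, in which the tool goes at most 50 mm and 8.59 degrees, less where a joint would pass 70% of its speed; a pose out of reach is approached as far as the arm can. A call with a gripper value outside its range is refused whole. The fingers move at their own pace and stop on an object; "grip_force" is the grip in N (left out, the last holds). Time passes only in rows, so rows that repeat a pose let the fingers close. It gives the time, the measured TCP pose, the force and the opening at its end, in the units of the state.
- manip.state(): the state, without advancing time (a new reading comes with each control period).
- manip.camera(name): name is "scene" or "top"; returns a dict with "pixels" (400x640x3 uint8, red, green, blue), "K" (3x3 intrinsics, pixels), "k1" (the pictures are not rectified: a ray, as slopes to the right and down, at radius r is drawn at 1 + k1 r^2 times it, then the intrinsics apply), "R" (3x3) and "t" (3): a world point X has camera coordinates R X + t. Camera axes: x right, y down, z forward; pixel columns grow to the right and rows downward; lengths in m; the calibration is good to about 2 mm. A picture is of the moment at which its call begins. There is no depth.
- manip.sign_off(): hands the job in, once; it reports no verdict.
The state is a dict: "clock": time; "joint_pos": joint angles; "joint_vel": joint speeds; "effort": joint torques, N m; "ee_pos": TCP position; "tool_rot": TCP orientation; "contact_force": force on the tool from outside, world axes, zero at the start; "moment": the same for the moment, N m; "opening": finger opening in m.
Only numpy, scipy, OpenCV 4.12 (cv2) and the standard library are available. Lean on these libraries where they do the work, as an engineer would, in place of code of your own. Each camera call takes 0.05 s, during which the arm holds its last target.

### The job

The clamped bench rail has three bolt holes: two are already plugged and one is still open. Feel how deep the open one is by lowering the depth rod into it until its tip rests gently on the bolt head at the bottom, and hang the rod back in its stand. Then take the one plug that is about 2 mm longer than the hole is deep and press it home, gently but firmly, until it bottoms on the bolt and stands just proud of the face, ready for planing; leave the other plugs and the tools alone.

Things in the scene. Friction and masses are not known exactly. Their poses are not given: they have to be found in the camera images.
- rail: Fixed pale hardwood rail, 90 mm wide (x), 300 mm long (y), 80 mm high, clamped between two black stops (45 mm high) with red knobs at its ends. Origin: centre of its underside, z up; flat upper face at z = 80 mm. Three vertical holes on its centre line at y = -85, 0 and 85 mm; two carry dark, flush, fixed plugs (which varies); pencil ticks surround the open one.
- bore_mouth (a point): Centre of the mouth of the open hole, level with the rail's face; z up out of it. The hole is blind, 26 mm in diameter; a flat steel bolt head fills its bottom 30, 40 or 50 mm below the face (varies; no pose tells it). Down to 13 mm its wall grips a plug: pushing one in takes 5 to 12 N, and it stays where it is left. Over 60 N on the bolt head, by rod or plug, is ramming.
- rod_grip (a point): The red ribbed handle of the depth rod, 22 mm in diameter and 41 mm tall; this point is on its axis, half-way up the handle. From the tip up the rod is an 8 mm steel shaft (78 mm), a brass collar 26 mm across (4 mm thick) and the handle: 123 mm in all. The tip is 102 mm below this point. 70 g. z is its axis, up.
- rod_tip (a point): The lower end of the depth rod's steel shaft (6 mm across at the end), on its axis.
- stand_hole (a point): Centre of the mouth of the hole in the top of the fixed wooden rod stand, a block 66 x 66 mm and 88 mm high. The hole is 15 mm in diameter and 84 mm deep; at the start the rod hangs upright in it, its collar resting on the block's top, its tip 78 mm below this point.
- plug_32_mid (a point): Centre, half-way up, of a loose dark-brown wooden plug 24 mm in diameter and 32 mm long, standing on the white board offcut (9 mm thick; the plugs' order varies); z up along it. Foot chamfered to 15 mm over its lowest 6.5 mm. Grip it by the top 15 mm or so: set 13 mm or deeper into the hole it stands by itself, and closed fingertips on its top can push it on down to the bolt head.
- plug_32_top (a point): Centre of the 32 mm plug's flat top end; z up along its axis.
- plug_42_mid (a point): Centre, half-way up, of a loose dark-brown wooden plug 24 mm in diameter and 42 mm long, standing on the white board offcut (9 mm thick; the plugs' order varies); z up along it. Foot chamfered to 15 mm over its lowest 6.5 mm. Grip it by the top 15 mm or so: set 13 mm or deeper into the hole it stands by itself, and closed fingertips on its top can push it on down to the bolt head.
- plug_42_top (a point): Centre of the 42 mm plug's flat top end; z up along its axis.
- plug_52_mid (a point): Centre, half-way up, of a loose dark-brown wooden plug 24 mm in diameter and 52 mm long, standing on the white board offcut (9 mm thick; the plugs' order varies); z up along it. Foot chamfered to 15 mm over its lowest 6.5 mm. Grip it by the top 15 mm or so: set 13 mm or deeper into the hole it stands by itself, and closed fingertips on its top can push it on down to the bolt head.
- plug_52_top (a point): Centre of the 52 mm plug's flat top end; z up along its axis.
- glue: Bystander: yellow glue bottle with orange cap, 52 mm in diameter, 150 mm tall; origin under its centre.
- mallet: Bystander: wooden mallet lying down, head 70 x 120 x 65 mm, handle 200 mm long to +x; origin under the head.
- square: Bystander: try square lying flat, dark stock 110 x 22 x 16 mm along y and steel blade 180 mm long to +x; origin under the stock.
- tape: Bystander: black and yellow tape measure, 68 x 66 x 34 mm; origin under its centre.

How it is judged (in metres and radians):
On the way, in this order (a step that is already met when the one before it is completed fails the run):
1. the depth rod's tip rests on the bolt head at the bottom of the open hole, rod upright (contact force between rod_c0 and anything else above 0.5 N and z of rod_tip in the frame of bore_mouth below -0.026 m and horizontal distance between rod_tip and bore_mouth below 0.009 m and angle between rod_tip's own z axis and vertical below 0.12 rad), for 0.1 s.
2. a plug is pressed home: its foot bears on the bolt head with more than 2 N while its top stands 1 mm below to 4.5 mm above the face (((z of plug_32_top in the frame of bore_mouth between -0.001 and 0.0045 m and horizontal distance between plug_32_top and bore_mouth below 0.004 m and angle between plug_32_top's own z axis and vertical below 0.08 rad and contact force between plug_32_c0 and anything else above 2 N) or (z of plug_42_top in the frame of bore_mouth between -0.001 and 0.0045 m and horizontal distance between plug_42_top and bore_mouth below 0.004 m and angle between plug_42_top's own z axis and vertical below 0.08 rad and contact force between plug_42_c0 and anything else above 2 N) or (z of plug_52_top in the frame of bore_mouth between -0.001 and 0.0045 m and horizontal distance between plug_52_top and bore_mouth below 0.004 m and angle between plug_52_top's own z axis and vertical below 0.08 rad and contact force between plug_52_c0 and anything else above 2 N))), for 0.1 s.
At the end, for the whole second after the job is handed in: One plug sits in the open hole, upright, centred within 4 mm, its top between 1 mm below and 4.5 mm above the rail's face (the right plug stands about 2 mm proud); the rod hangs in its stand again, collar on the block (within 4 mm); the other two plugs still stand within 30 mm of where they began (horizontal distance between rod_tip and stand_hole below 0.008 m and z of rod_tip in the frame of stand_hole below -0.074 m and angle between rod_tip's own z axis and vertical below 0.12 rad and ((z of plug_32_top in the frame of bore_mouth between -0.001 and 0.0045 m and horizontal distance between plug_32_top and bore_mouth below 0.004 m and angle between plug_32_top's own z axis and vertical below 0.08 rad and distance of each of plug_42_mid, plug_52_mid from where it was at the start of the episode below 0.03 m and angle between each of plug_42_mid, plug_52_mid's own z axis and vertical below 0.15 rad) or (z of plug_42_top in the frame of bore_mouth between -0.001 and 0.0045 m and horizontal distance between plug_42_top and bore_mouth below 0.004 m and angle between plug_42_top's own z axis and vertical below 0.08 rad and distance of each of plug_32_mid, plug_52_mid from where it was at the start of the episode below 0.03 m and angle between each of plug_32_mid, plug_52_mid's own z axis and vertical below 0.15 rad) or (z of plug_52_top in the frame of bore_mouth between -0.001 and 0.0045 m and horizontal distance between plug_52_top and bore_mouth below 0.004 m and angle between plug_52_top's own z axis and vertical below 0.08 rad and distance of each of plug_32_mid, plug_42_mid from where it was at the start of the episode below 0.03 m and angle between each of plug_32_mid, plug_42_mid's own z axis and vertical below 0.15 rad))); the robot touches nothing.
It fails at once if the rod is rammed: more than 60 N on its tip (contact force between rod_c0 and anything else above 60 N).
It fails at once if a plug is rammed: more than 60 N on its foot (contact force between any of plug_32_c0, plug_42_c0, plug_52_c0 and anything else above 60 N).
It fails at once if the glue bottle, mallet, try square or tape measure is moved by more than 30 mm (distance of any of glue, mallet, square, tape from where it was at the start of the episode above 0.03 m).
It also fails if it takes over 72 s, if anything falls off the work surface, if the arm or the gripper's body presses on something with over 40 N, if the wrist force passes 120 N, or if a joint passes its speed limit or range.

## Working session

There is one attempt and no reset: what is moved stays moved. The work goes in short steps, Python scripts to look and compute and a tool call to move; the robot and the scene stay as the last step left them, time stands still between calls to the robot, and variables do not carry over. Pictures are saved under pics/ and viewed, and the job is handed in when it is done.

Besides the shell and the picture viewer there is one more tool, called after "Request:" as name([rows], argument=value, ...), one row to a line, values as JSON. drive_tool: Moves the arm, as the interface text tells. Its arguments: {"type":"object","properties":{"steps":{"type":"array","items":{"type":"array","items":{"type":"array","items":{"type":"number"}}}},"grip_force":{"type":"number"}},"required":["steps"]}

```bash
mkdir -p pics; ls; python3 - <<'E'
from plant import manip
import cv2,json
for n in("scene","top"):
    c=manip.camera(n); cv2.imwrite(f"pics/{n}0.png",c["pixels"][:,:,::-1]); print(n,c["K"],c["k1"],c["R"],c["t"])
print(manip.state())
E
```

```text
pics
scene [[476.26711383   0.         323.22345457]
 [  0.         476.26711383 199.36767389]
 [  0.           0.           1.        ]] -0.00038853940276388596 [[ 0.42630141  0.90457929  0.00184896]
 [ 0.5267825  -0.2465943  -0.81344419]
 [-0.73536882  0.3477464  -0.58164004]] [-0.28156084 -0.21591652  1.7679237 ]
top [[395.77755721   0.         316.51290818]
 [  0.         395.77755721 204.07781168]
 [  0.           0.           1.        ]] -0.01032145549600748 [[-0.02594535 -0.99946225 -0.020051  ]
 [-0.99831112  0.02694796 -0.05146577]
 [ 0.05197842  0.01868184 -0.99847345]] [0.04217124 0.59857659 1.22178829]
{'clock': 0.1, 'joint_pos': array([71.8126988 , 19.06735   , -3.70701858, 83.69852235,  1.23701704,
       77.34471608, -5.07077195]), 'joint_vel': array([ 0.08819764, -0.03743322, -0.06570875, -0.27517405,  0.00251764,
        0.0186878 ,  0.0304869 ]), 'effort': array([ 1.15397797e-03, -6.24546719e+01,  2.45661533e-02, -3.90720141e+01,
       -6.14500511e-02,  3.65325075e-02,  9.00165378e-05]), 'ee_pos': array([ 0.18151267, -0.59771229,  0.2218667 ]), 'tool_rot': array([-9.00026344e+01,  7.07233812e-02, -7.31067739e+01]), 'contact_force': array([ 0.79112201, -0.03991702,  0.69097685]), 'moment': array([ 0.0102114 , -0.01711733,  0.05117762]), 'opening': 0.0869595876386894}
```

View pics/scene0.png

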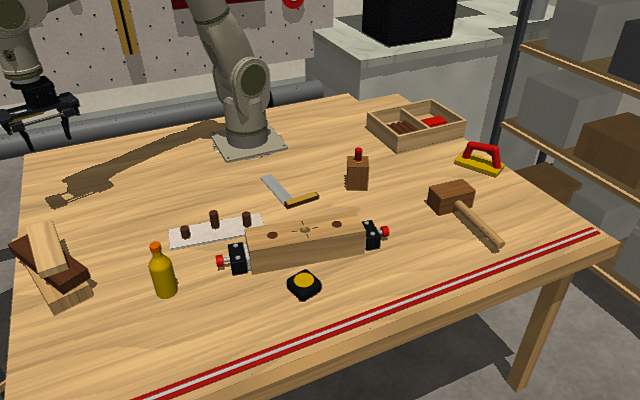

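View pics/top0.png

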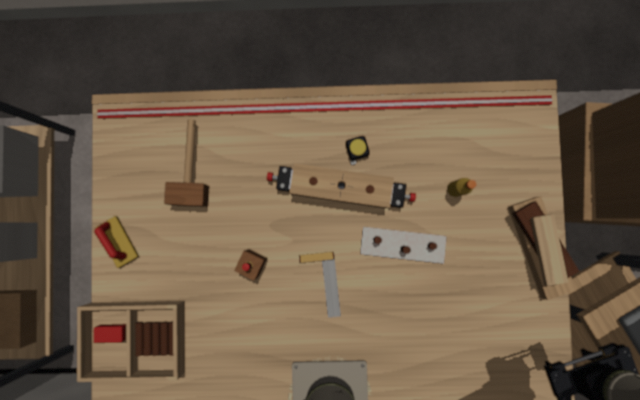

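The open hole, with pencil ticks around it, is the middle one: top (341,184), scene (306,230). The rod stand is at top (250,266) and scene (358,170), and the plugs on the white board are at top (377,240), (405,250) and (432,246). I'll zoom in next.

```bash
python3 - <<'E'
import cv2,numpy as np
t=cv2.imread("pics/top0.png"); s=cv2.imread("pics/scene0.png")
def z(im,x,y,w,h,k): 
    return cv2.resize(im[y:y+h,x:x+w],None,fx=k,fy=k,interpolation=cv2.INTER_CUBIC)
a=z(t,230,150,100,140,4); 
cv2.imwrite("pics/zt1.png",z(t,355,220,100,50,8))
cv2.imwrite("pics/zt2.png",np.hstack([z(t,225,235,50,60,8),z(t,316,160,50,60,8)]))
cv2.imwrite("pics/zt3.png",z(t,265,160,150,60,5))
cv2.imwrite("pics/zs1.png",z(s,165,195,100,60,8))
cv2.imwrite("pics/zs2.png",np.hstack([z(s,333,140,50,60,8),z(s,281,200,50,60,8)]))
E
```

```text
(no output)
```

View pics/zt1.png

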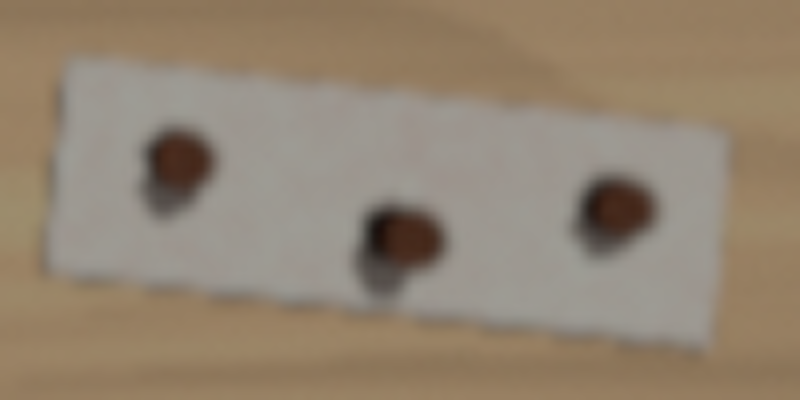

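View pics/zt2.png

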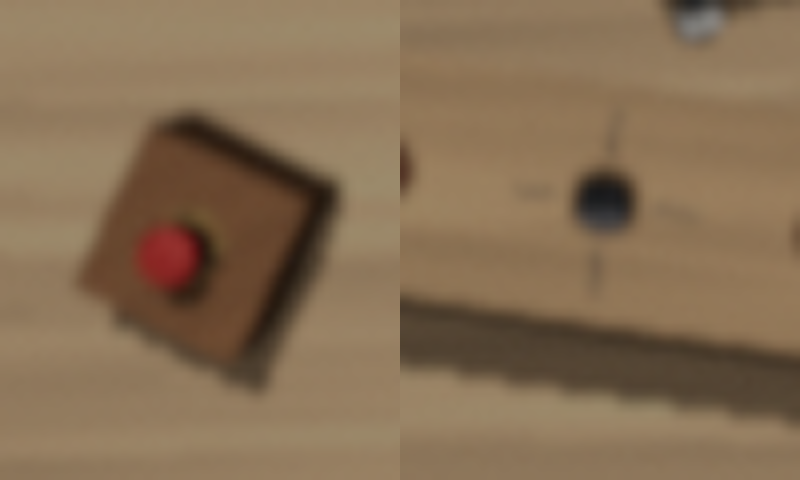

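View pics/zt3.png

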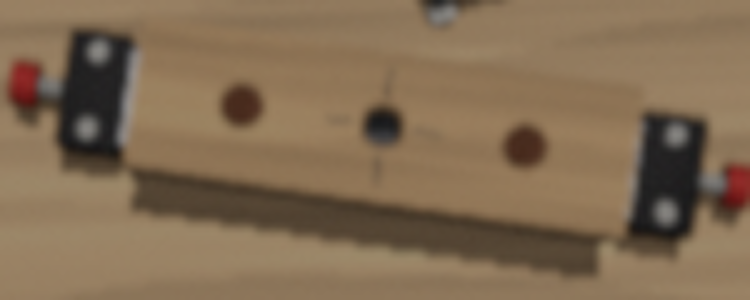

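View pics/zs1.png

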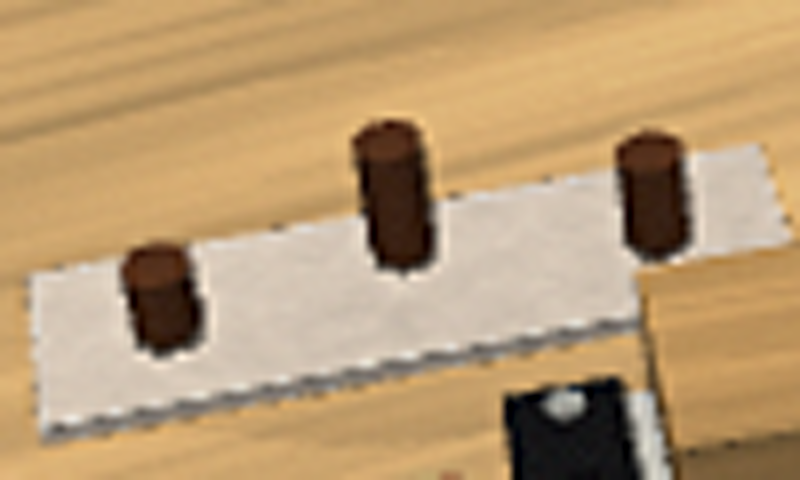

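View pics/zs2.png

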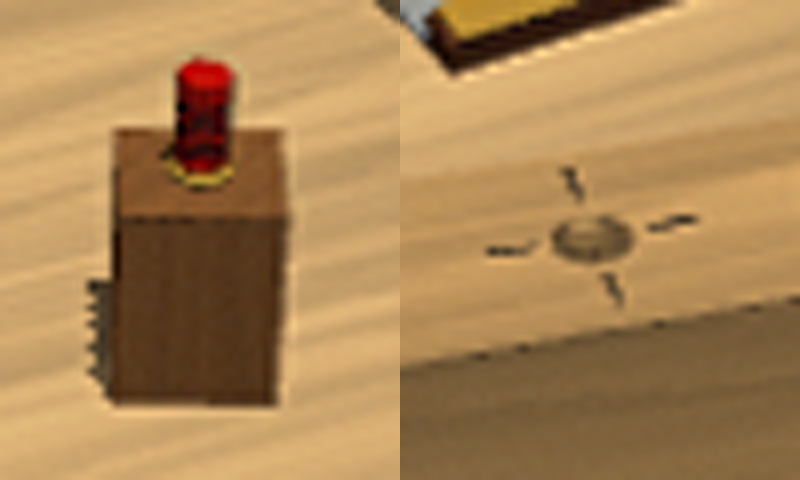

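```bash
cat > h.py <<'E'
import numpy as np,cv2
from plant import manip
def cams():
    return {n:manip.camera(n) for n in("scene","top")}
def ray(c,px):
    d=np.array([(px[0]-c["K"][0][2])/c["K"][0][0],(px[1]-c["K"][1][2])/c["K"][1][1]])
    u=d.copy()
    for _ in range(20): u=d/(1+c["k1"]*(u@u))
    R=np.array(c["R"]);return -R.T@np.array(c["t"]), R.T@np.array([u[0],u[1],1])
def atz(c,px,z):
    o,d=ray(c,px); return o+d*(z-o[2])/d[2]
def proj(c,X):
    p=np.array(c["R"])@X+np.array(c["t"]);u=p[:2]/p[2];u=u*(1+c["k1"]*(u@u))
    return np.array(c["K"])[:2,:2]@u+np.array(c["K"])[:2,2]
def tri(c1,p1,c2,p2):
    o,d=ray(c1,p1);o2,d2=ray(c2,p2)
    A=np.stack([d,-d2],1);s=np.linalg.lstsq(A,o2-o,rcond=None)[0]
    return (o+d*s[0]+o2+d2*s[1])/2
def uz(px,x0,y0,k=8): return ((px[0]+.5)/k-.5+x0,(px[1]+.5)/k-.5+y0)
E
python3 - <<'E'
from h import *
np.set_printoptions(precision=4,suppress=True)
C=cams();t,s=C["top"],C["scene"]
for n,pt,ps,z in [("32",uz((622,208),355,220),uz((160,262),165,195),.041),("52",uz((412,238),355,220),uz((388,140),165,195),.061),("42",uz((183,160),355,220),uz((651,150),165,195),.051),
 ("rod",uz((168,257),225,235),uz((205,75),333,140),.133),("hole",uz((205,202),316,160),uz((192,240),281,200),.08)]:
    print(n,atz(t,pt,z),atz(s,ps,z),tri(t,pt,s,ps))
print("plugs",[atz(t,uz(p,265,160,5),.08) for p in((242,105),(525,147))],[atz(t,uz(p,265,160,5),.045) for p in((98,50),(87,128),(677,135),(665,212))])
print("stand corners top", [atz(t,uz(p,225,235),.088) for p in((160,125),(310,198),(235,360),(80,285))])
E
```

```text
32 [ 0.4628 -0.322   0.041 ] [ 0.4655 -0.3232  0.041 ] [ 0.4626 -0.3228  0.0387]
52 [ 0.4548 -0.2382  0.061 ] [ 0.458  -0.2402  0.061 ] [ 0.4545 -0.2392  0.0582]
42 [ 0.4856 -0.1553  0.051 ] [ 0.4888 -0.1568  0.051 ] [ 0.4854 -0.1558  0.0483]
rod [0.4221 0.2287 0.133 ] [0.4292 0.2267 0.133 ] [0.4219 0.2302 0.1283]
hole [ 0.6514 -0.0496  0.08  ] [ 0.6564 -0.0511  0.08  ] [ 0.6519 -0.0495  0.0761]
plugs [array([0.6663, 0.0337, 0.08  ]), array([ 0.6366, -0.1333,  0.08  ])] [array([0.7067, 0.1223, 0.045 ]), array([0.6588, 0.1301, 0.045 ]), array([ 0.6444, -0.2301,  0.045 ]), array([ 0.5976, -0.2211,  0.045 ])]
stand corners top [array([0.4658, 0.2399, 0.088 ]), array([0.4378, 0.1852, 0.088 ]), array([0.3795, 0.2138, 0.088 ]), array([0.4081, 0.2704, 0.088 ])]
```

Request:
drive_tool([
  [[0.6,40,28,0,0.1],[0.6,80,56,0,0.2],[0.6,120,84,0,0.3],[0.6,160,112,0,0.4],[0.6,190,140,0,0.45]],
], grip_force=25)

```text
clock: 0.7
ee_pos: [0.3739, -0.4558, 0.2219]
tool_rot: [-90.0, 0.0, -47.0]
contact_force: [1.4, -0.4, -0.3]
opening: 0.0563
```

Request:
drive_tool([
  [[0.6,24,43,0,0.1],[0.6,48,86,0,0.2],[0.6,72,129,0,0.3],[0.6,92,172,0,0.4],[0.6,110,216,0,0.45]],
])

```text
clock: 1.2
ee_pos: [0.4845, -0.2378, 0.2219]
tool_rot: [-90.0, 0.0, -21.0]
contact_force: [2.1, -0.4, 0.9]
opening: 0.0524
```

Request:
drive_tool([
  [[0.6,0,48,0,0.1],[0.6,0,96,0,0.2],[0.6,0,144,0,0.3],[0.6,-5,192,0,0.4],[0.6,-12,240,0,0.45]],
])

```text
clock: 1.7
ee_pos: [0.4721, 0.004, 0.2219]
tool_rot: [-90.0, 0.0, 5.0]
contact_force: [0.4, 0.3, 1.0]
opening: 0.0523
```

Request:
drive_tool([
  [[0.6,-10,48,0,0.1],[0.6,-20,96,0,0.2],[0.6,-30,144,0,0.3],[0.6,-40,192,0,0.4],[0.6,-45,215,0,0.45]],
])

```text
clock: 2.2
ee_pos: [0.4253, 0.2233, 0.2223]
tool_rot: [-90.0, -0.0, 31.3]
contact_force: [-0.7, -0.6, -0.4]
opening: 0.0517
```

Request:
drive_tool([
  [[0.6,-1,3,-25,0],[0.6,-2,5,-50,0],[0.6,-2,5,-72,0],[0.6,-2,5,-72,0]],
])

```text
clock: 2.6
ee_pos: [0.4216, 0.2275, 0.148]
tool_rot: [-89.9, 0.2, 31.3]
contact_force: [-0.1, -0.4, 0.5]
opening: 0.0521
```

```bash
cat >> h.py <<'E'
def shot(tag,tb,sb,k=8):
    C=cams();ims=[]
    for n,b in(("top",tb),("scene",sb)):
        im=C[n]["pixels"][:,:,::-1];x,y,w,h=b
        ims.append(cv2.resize(im[y:y+h,x:x+w],None,fx=k,fy=k,interpolation=cv2.INTER_CUBIC))
    cv2.imwrite(f"pics/{tag}.png",np.hstack(ims));return C
E
python3 - <<'E'
from h import *
C=shot("a1",(225,225,50,70),(333,120,50,70))
p=manip.state()["ee_pos"];print(p)
for n in C: print(n,proj(C[n],p))
E
```

```text
[0.42323886 0.22841815 0.15081954]
scene [358.00212231 142.81974137]
top [244.38415645 266.95000755]
```

View pics/a1.png

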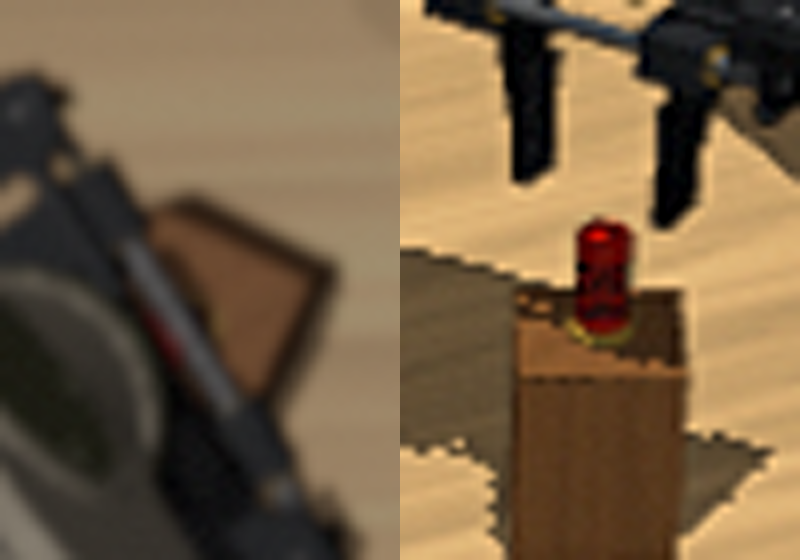

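The scene view shows the rod's red top at (358,149) centred between the fingertips at (349,142) and (366,148). I'll lower and close.

Request:
drive_tool([
  [[0.6,0,0,-20,0],[0.6,0,0,-40,0],[0.6,0,0,-54,0],[0.6,0,0,-54,0]],
])

```text
clock: 3.1
ee_pos: [0.4229, 0.2281, 0.0962]
tool_rot: [-89.9, 0.1, 31.3]
contact_force: [-0.3, -0.4, -0.5]
opening: 0.0524
```

Request:
drive_tool([
  [[0,0,0,0,0],[0,0,0,0,0],[0,0,0,0,0],[0,0,0,0,0],[0,0,0,0,0]],
], grip_force=25)

```text
clock: 3.6
ee_pos: [0.4231, 0.2281, 0.0965]
tool_rot: [-89.9, 0.0, 31.3]
contact_force: [-0.6, 0.6, 1.9]
opening: 0.0215
```

Request:
drive_tool([
  [[0,0,0,0,0],[0,0,0,0,0],[0,0,0,0,0]],
])

```text
clock: 3.9
ee_pos: [0.4231, 0.2281, 0.0965]
tool_rot: [-89.9, 0.0, 31.3]
contact_force: [-0.2, -0.2, 1.3]
opening: 0.021
```

```bash
python3 - <<'E'
from h import *
C=shot("a2",(225,225,50,70),(333,120,50,70))
print(manip.state())
E
```

```text
{'clock': 4.0, 'joint_pos': array([ 14.2428538 ,  14.02247369, -52.33565132, 111.32749661,
        12.62402056,  60.62487306, -12.25015831]), 'joint_vel': array([ 0.07267611,  0.02943285, -0.05371009,  0.05593414, -0.05963481,
        0.1061151 , -0.02650035]), 'effort': array([-6.58939267e-02, -3.76196551e+01, -6.77399129e+00, -3.39429653e+01,
       -7.21310964e-02, -1.36046628e-01,  1.76309240e-04]), 'ee_pos': array([0.42309799, 0.22808558, 0.09655481]), 'tool_rot': array([-8.99239625e+01,  3.34168358e-02,  3.12755369e+01]), 'contact_force': array([-0.90512003,  0.50821465,  1.84966575]), 'moment': array([-0.05559385, -0.09408984, -0.0090928 ]), 'opening': 0.021288210602023225}
```

View pics/a2.png

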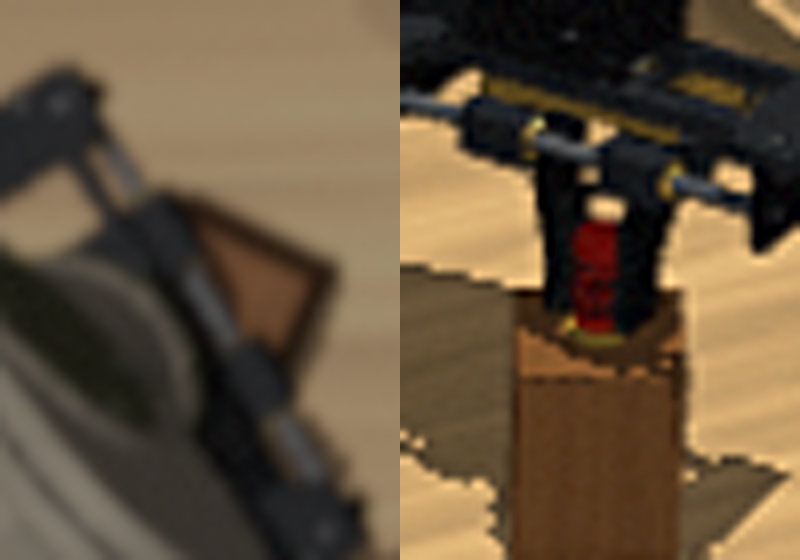

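The fingers hold the handle between them at scene (358,154), with the collar still on the block. Lifting.

Request:
drive_tool([
  [[0,0,0,15,0],[0,0,0,40,0],[0,0,0,70,0],[0,0,0,100,0],[0,0,0,105,0]],
])

```text
clock: 4.5
ee_pos: [0.4243, 0.2294, 0.2057]
tool_rot: [-90.0, -0.3, 31.3]
contact_force: [0.4, 0.7, -0.9]
opening: 0.0212
```

```bash
python3 - <<'E'
from h import *
C=shot("a3",(225,225,50,70),(333,90,50,70))
s=manip.state();print(s["contact_force"],s["ee_pos"],s["opening"])
E
```

```text
[-0.08530399 -1.03425812 -1.36917575] [0.42359647 0.22837025 0.20287758] 0.021189070807491855
```

View pics/a3.png

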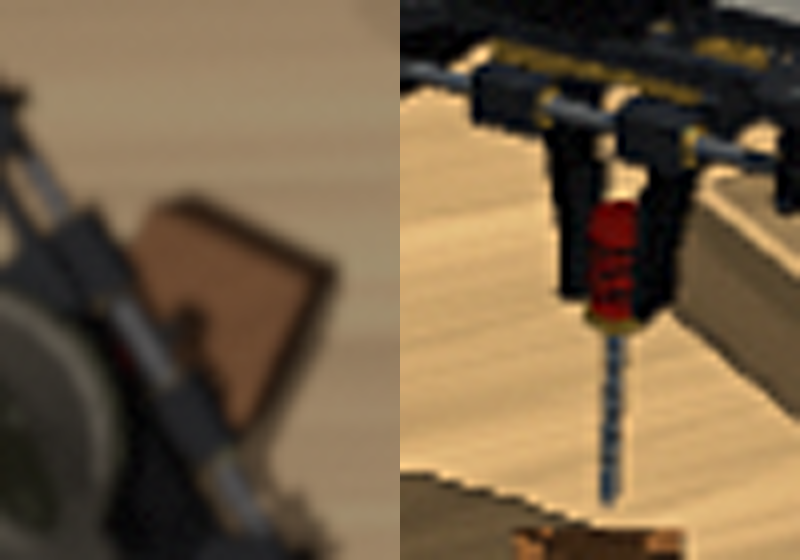

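The rod hangs upright and clear of the stand, its tip at scene (359,152). Moving to the hole.

Request:
drive_tool([
  [[0,29,-35,0,-0.08],[0,58,-70,0,-0.16],[0,87,-105,0,-0.24],[0,116,-140,0,-0.32],[0,145,-175,0,-0.4]],
])

```text
clock: 5.1
ee_pos: [0.5689, 0.0516, 0.2015]
tool_rot: [-90.0, 0.0, 8.2]
contact_force: [0.4, 0.5, -0.4]
opening: 0.0213
```

Request:
drive_tool([
  [[0,29,-35,0,-0.08],[0,55,-67,0,-0.16],[0,75,-92,0,-0.2],[0,84,-103,0,-0.2],[0,84,-103,0,-0.2]],
])

```text
clock: 5.6
ee_pos: [0.6529, -0.053, 0.1996]
tool_rot: [-90.0, 0.2, -3.4]
contact_force: [0.1, 0.7, -2.5]
opening: 0.0215
```

```bash
python3 - <<'E'
from h import *
C=shot("a4",(310,150,60,70),(275,160,60,90),6)
s=manip.state();p=s["ee_pos"];print(s["contact_force"],p,s["tool_rot"])
tip=p-[0,0,.0865]
for n in C:print(n,proj(C[n],tip), proj(C[n],np.array([.653,-.05,.08])))
E
```

```text
Traceback (most recent call last):
  File "h.py", line 25, in shot
    cv2.imwrite(f"pics/{tag}.png",np.hstack(ims));return C
                                  ~~~~~~~~~^^^^^
ValueError: all the input array dimensions except for the concatenation axis must match exactly, but along dimension 0, the array at index 0 has size 420 and the array at index 1 has size 540
```

```bash
python3 - <<'E'
from h import *
C=shot("a4",(310,150,60,90),(275,160,60,90),6)
s=manip.state();p=s["ee_pos"];print(s["contact_force"],p,s["tool_rot"])
tip=p-[0,0,.0865]
for n in C:print(n,proj(C[n],tip), proj(C[n],np.array([.653,-.05,.08])))
E
```

```text
[ 0.01181717 -0.50797686  0.43925997] [ 0.65216933 -0.04926737  0.20149093] [-8.99447923e+01  5.40388595e-02 -3.11432627e+00]
scene [304.28318691 217.65600004] [304.43950851 228.68230759]
top [341.5731701  183.33926261] [341.30313448 184.27700388]
```

View pics/a4.png

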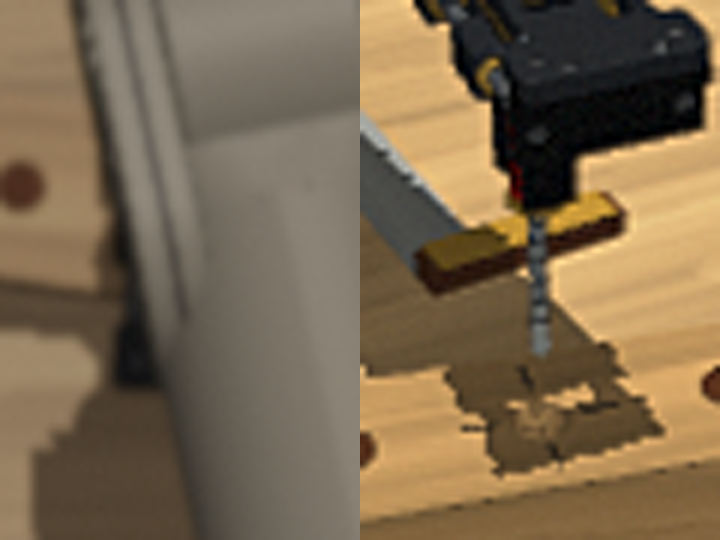

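The rod tip is at scene (304.6,218), right above the hole at (304.5,229.6). Lowering into the bore.

Request:
drive_tool([
  [[0,1,-1,-15,0],[0,1,-1,-30,0],[0,1,-1,-42,0],[0,1,-1,-52,0],[0,1,-1,-56,0]],
])

```text
clock: 6.3
ee_pos: [0.6524, -0.0503, 0.1437]
tool_rot: [-89.9, 0.2, -3.1]
contact_force: [0.1, 0.7, -1.2]
opening: 0.0214
```

Request:
drive_tool([
  [[0,0,0,-1.5,0],[0,0,0,-3,0],[0,0,0,-4,0],[0,0,0,-5,0],[0,0,0,-6,0]],
])

```text
clock: 6.8
ee_pos: [0.6526, -0.0503, 0.1379]
tool_rot: [-89.9, 0.1, -3.1]
contact_force: [0.5, -0.3, -0.6]
opening: 0.0215
```

Request:
drive_tool([
  [[0,0,0,-1,0],[0,0,0,-2,0],[0,0,0,-3,0],[0,0,0,-4,0],[0,0,0,-4,0]],
])

```text
clock: 7.3
ee_pos: [0.6525, -0.0503, 0.1338]
tool_rot: [-89.9, 0.2, -3.1]
contact_force: [0.1, -0.2, -0.6]
opening: 0.0215
```

Request:
drive_tool([
  [[0,0,0,-1.5,0],[0,0,0,-3,0],[0,0,0,-4,0],[0,0,0,-5,0],[0,0,0,-5,0]],
])

```text
clock: 7.8
ee_pos: [0.6524, -0.0503, 0.1285]
tool_rot: [-89.9, 0.2, -3.1]
contact_force: [0.3, 0.1, -1.3]
opening: 0.0213
```

Request:
drive_tool([
  [[0,0,0,-1,0],[0,0,0,-2,0],[0,0,0,-3,0],[0,0,0,-3,0]],
])

```text
clock: 8.2
ee_pos: [0.6528, -0.0503, 0.1265]
tool_rot: [-89.9, 0.1, -3.1]
contact_force: [-2.0, -0.1, 6.3]
opening: 0.0214
```

Request:
drive_tool([
  [[0,0,0,-1,0],[0,0,0,-1,0],[0,0,0,-1,0],[0,0,0,-1,0]],
])

```text
clock: 8.6
ee_pos: [0.653, -0.0502, 0.1264]
tool_rot: [-90.0, 0.1, -3.1]
contact_force: [-2.7, -0.2, 6.9]
opening: 0.0214
```

```bash
python3 - <<'E'
from h import *
C=shot("a5",(310,150,60,90),(275,160,60,90),6)
s=manip.state();p=s["ee_pos"];print(s["contact_force"],p,s["tool_rot"])
E
```

```text
[-1.94998832 -0.05151605  7.39579918] [ 0.65305377 -0.05022582  0.12644162] [-8.99586881e+01  6.43407168e-02 -3.11755705e+00]
```

View pics/a5.png

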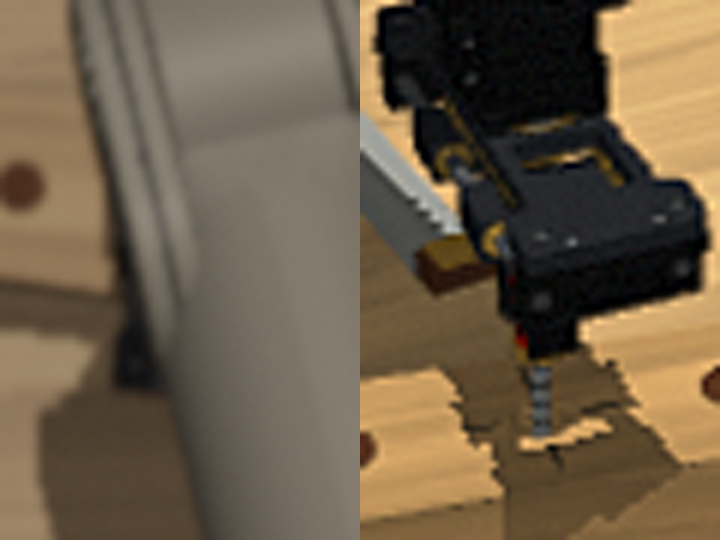

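The tip rests on the bolt at 40 mm: TCP z is 0.1264 against 0.1265 expected for 40 mm, with 7 N. The right plug is therefore the 42. In the scene view the shaft enters the bore at (305,232). Returning the rod.

Request:
drive_tool([
  [[0,0,0,10,0],[0,0,0,35,0],[0,0,0,65,0],[0,-10,12,78,0],[0,-35,42,78,0.05]],
])

```text
clock: 9.2
ee_pos: [0.62, -0.0106, 0.207]
tool_rot: [-90.0, -0.2, -0.5]
contact_force: [-0.4, -0.1, -0.4]
opening: 0.0209
```

Request:
drive_tool([
  [[0,-29,35,0,0.09],[0,-58,70,0,0.18],[0,-87,105,0,0.27],[0,-116,140,0,0.36],[0,-145,175,0,0.45]],
])

```text
clock: 9.7
ee_pos: [0.4737, 0.1658, 0.2076]
tool_rot: [-90.0, -0.2, 25.5]
contact_force: [1.1, 1.7, 0.4]
opening: 0.0213
```

Request:
drive_tool([
  [[0,-22,27,-2,0.05],[0,-40,49,-4,0.1],[0,-50,62,-6,0.1],[0,-51,62,-6,0.1],[0,-51,62,-6,0.1]],
])

```text
clock: 10.2
ee_pos: [0.4232, 0.2272, 0.2018]
tool_rot: [-90.1, -0.2, 31.2]
contact_force: [0.3, -0.3, -1.5]
opening: 0.0211
```

```bash
python3 - <<'E'
from h import *
C=shot("a6",(225,225,50,70),(333,105,50,70))
s=manip.state();p=s["ee_pos"];print(s["contact_force"],p,s["tool_rot"]);print(proj(C["scene"],p-[0,0,.0865]),proj(C["scene"],np.array([.4231,.2281,.088])))
E
```

```text
[ 0.66209296  0.00222316 -0.53458622] [0.42362358 0.22665899 0.20167957] [-90.04940724  -0.23233193  31.10509853]
[357.04798681 153.19415761] [356.99811097 160.60190767]
```

View pics/a6.png

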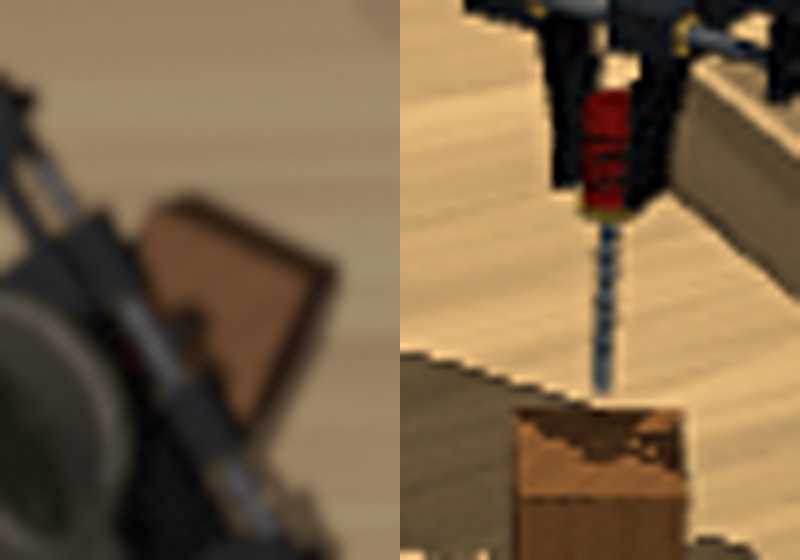

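The tip is at scene (357.8,153.5) above the stand, with the same offset from the fingers as when it came out. Lowering, 1.5 mm further in y.

Request:
drive_tool([
  [[0,-0.5,1.5,-3,0],[0,-0.5,1.5,-12,0],[0,-0.5,1.5,-22,0],[0,-0.5,1.5,-30,0],[0,-0.5,1.5,-34,0]],
])

```text
clock: 10.8
ee_pos: [0.4226, 0.2279, 0.1663]
tool_rot: [-90.0, -0.1, 31.1]
contact_force: [-0.1, -0.0, -1.1]
opening: 0.0214
```

```bash
python3 - <<'E'
from h import *
C=shot("a7",(225,225,50,70),(333,120,50,70))
s=manip.state();p=s["ee_pos"];print(s["contact_force"],p,s["tool_rot"],s["moment"])
E
```

```text
[ 1.24360448  0.72078995 -0.0233345 ] [0.42269471 0.22800053 0.16687016] [-90.01918393  -0.15640665  31.11854217] [-0.02961579 -0.12851609  0.02188045]
```

View pics/a7.png

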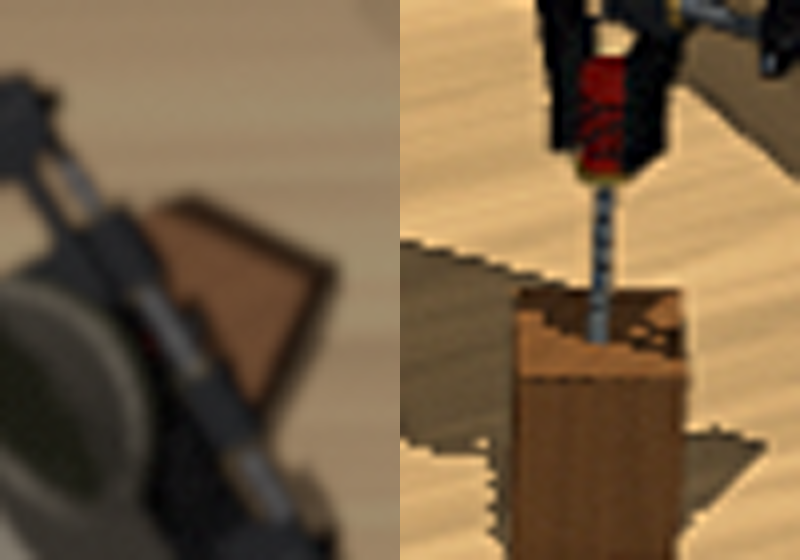

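The tip is 8 mm into the stand hole at scene (358,162), with no force. Continuing down.

Request:
drive_tool([
  [[0,0,0,-15,0],[0,0,0,-32,0],[0,0,0,-49,0],[0,0,0,-62,0],[0,0,0,-66,0]],
])

```text
clock: 11.4
ee_pos: [0.422, 0.2276, 0.0992]
tool_rot: [-90.0, -0.0, 31.1]
contact_force: [0.2, -0.9, -0.9]
opening: 0.0215
```

Request:
drive_tool([
  [[0,0,0,-1,0],[0,0,0,-2,0],[0,0,0,-2,0]],
])

```text
clock: 11.7
ee_pos: [0.4222, 0.2278, 0.0976]
tool_rot: [-90.0, -0.1, 31.1]
contact_force: [-0.6, -0.6, -1.1]
opening: 0.0215
```

Release from 1 mm above the seat, then go up.

Request:
drive_tool([
  [[0.6,0,0,-0.5,0],[0.6,0,0,-0.5,0],[0.6,0,0,-0.5,0],[0.6,0,0,-0.5,0],[0.6,0,0,0,0]],
])

```text
clock: 12.2
ee_pos: [0.4222, 0.2278, 0.0977]
tool_rot: [-90.0, -0.1, 31.1]
contact_force: [0.2, 0.3, -0.6]
opening: 0.0495
```

Request:
drive_tool([
  [[0.6,0,0,10,0],[0.6,0,0,40,0],[0.6,0,0,80,0],[0.6,0,-15,90,-0.1],[0.6,6,-60,90,-0.2]],
])

```text
clock: 12.7
ee_pos: [0.4285, 0.1716, 0.1907]
tool_rot: [-89.9, -0.4, 19.8]
contact_force: [1.5, -0.1, -0.7]
opening: 0.0523
```

```bash
python3 - <<'E'
from h import *
C=shot("a8",(225,225,50,70),(333,120,50,70))
s=manip.state();print(s["ee_pos"],s["tool_rot"],s["opening"])
E
```

```text
[0.42952628 0.16286974 0.18852053] [-90.14390838  -0.12030012  19.13002367] 0.05213230325288039
```

View pics/a8.png

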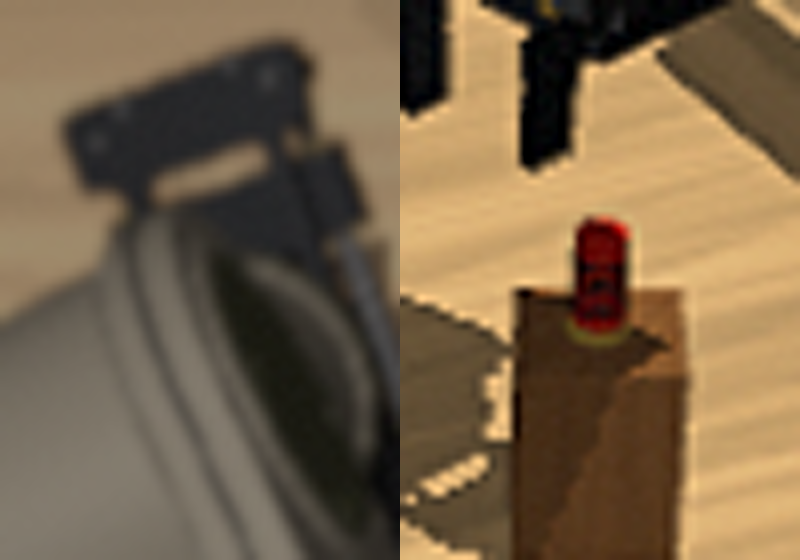

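The rod stands in the stand with its collar on the block, scene (358,154). Now to the 42 mm plug.

Request:
drive_tool([
  [[0.6,9,-48,0,-0.1],[0.6,18,-96,0,-0.2],[0.6,27,-144,0,-0.3],[0.6,36,-192,0,-0.4],[0.6,45,-240,0,-0.5]],
])

```text
clock: 13.3
ee_pos: [0.4747, -0.0791, 0.1893]
tool_rot: [-90.2, -0.2, -9.7]
contact_force: [0.8, 0.5, 1.3]
opening: 0.052
```

Request:
drive_tool([
  [[0.6,6,-40,-15,0],[0.6,12,-73,-45,0],[0.6,12,-75,-80,0],[0.6,12,-75,-110,0],[0.6,12,-75,-115,0]],
])

```text
clock: 13.8
ee_pos: [0.4847, -0.1535, 0.0716]
tool_rot: [-90.1, 0.1, -9.7]
contact_force: [-0.5, -0.3, 0.2]
opening: 0.0521
```

```bash
python3 - <<'E'
from h import *
C=shot("b1",(345,205,60,60),(220,190,60,60),6)
s=manip.state();p=s["ee_pos"];print(p,s["tool_rot"],s["opening"],proj(C["scene"],p))
E
```

```text
[ 0.48665141 -0.15357203  0.07460641] [-90.12930768  -0.12306578  -9.67661752] 0.05244909781970312 [246.02069955 205.75942147]
```

View pics/b1.png

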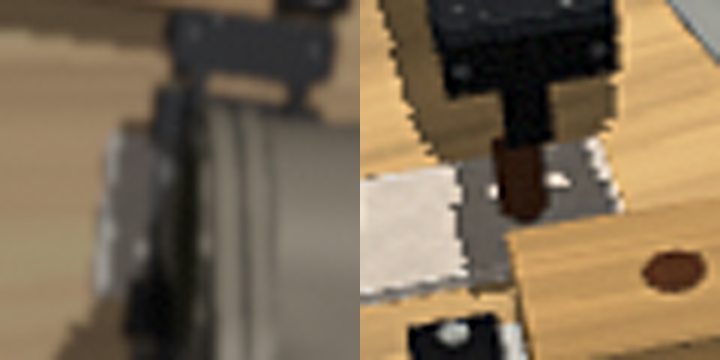

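The front finger at scene (247,213) sits about 2 mm to the +y side of the plug's axis at column 246. I'll shift -2.5 mm in y, lower, and grip the top 15 mm.

Request:
drive_tool([
  [[0.6,0.5,-2.5,-3,0],[0.6,0.5,-2.5,-18,0],[0.6,0.5,-2.5,-32,0],[0.6,0.5,-2.5,-38.5,0],[0.6,0.5,-2.5,-38.5,0]],
])

```text
clock: 14.4
ee_pos: [0.4862, -0.1557, 0.0347]
tool_rot: [-90.1, 0.0, -9.7]
contact_force: [-0.0, -0.2, -0.2]
opening: 0.0522
```

Request:
drive_tool([
  [[0,0,0,0,0],[0,0,0,0,0],[0,0,0,0,0],[0,0,0,0,0],[0,0,0,0,0]],
], grip_force=35)

```text
clock: 14.9
ee_pos: [0.4864, -0.1558, 0.035]
tool_rot: [-90.1, -0.0, -9.7]
contact_force: [0.6, 0.6, 0.4]
opening: 0.0232
```

Request:
drive_tool([
  [[0,0,0,0,0],[0,0,0,0,0],[0,0,0,10,0],[0,0,0,25,0],[0,0,0,40,0]],
])

```text
clock: 15.4
ee_pos: [0.4866, -0.1557, 0.0766]
tool_rot: [-90.1, -0.0, -9.7]
contact_force: [-0.1, 0.7, -0.2]
opening: 0.0229
```

```bash
python3 - <<'E'
from h import *
C=shot("b2",(345,205,60,60),(220,180,60,60),6)
s=manip.state();p=s["ee_pos"];print(p,s["tool_rot"],s["opening"],proj(C["scene"],p))
E
```

```text
[ 0.48811658 -0.15622179  0.0780212 ] [-90.16429606  -0.26568256  -9.66572034] 0.023350754658687124 [245.14332908 205.28689013]
```

View pics/b2.png

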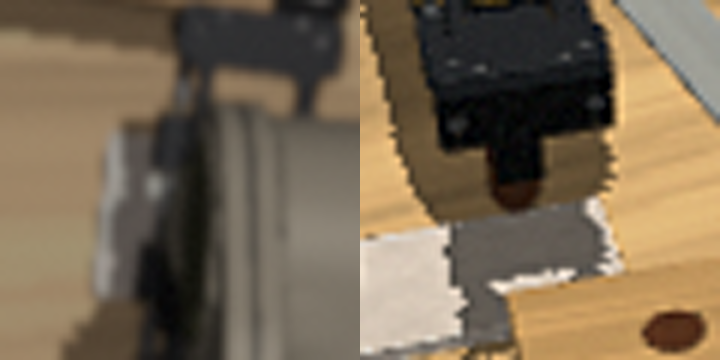

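The plug is held and lifted, its foot at scene (246,213). Carrying it to the hole.

Request:
drive_tool([
  [[0,0,0,25,0],[0,0,0,55,0],[0,30,18,64,0],[0,70,44,64,0],[0,110,70,64,0]],
])

```text
clock: 16.0
ee_pos: [0.5995, -0.0864, 0.1431]
tool_rot: [-90.2, -0.4, -9.8]
contact_force: [0.9, -0.0, -0.4]
opening: 0.0231
```

Request:
drive_tool([
  [[0,30,20,0,0],[0,50,34,0,0],[0,55,36,0,0],[0,55,36,-10,0],[0,55,36,-20,0]],
])

```text
clock: 16.5
ee_pos: [0.6539, -0.0516, 0.1223]
tool_rot: [-90.3, -0.4, -9.9]
contact_force: [-0.4, 0.2, -1.1]
opening: 0.023
```

```bash
python3 - <<'E'
from h import *
C=shot("b3",(310,150,60,90),(275,160,60,90),6)
s=manip.state();p=s["ee_pos"];print(p,s["tool_rot"],s["opening"],s["contact_force"],proj(C["scene"],p-[0,0,.026]))
E
```

```text
[ 0.65270394 -0.05194328  0.12089655] [-90.2948387   -0.18832912  -9.8919419 ] 0.022720517781581615 [-0.78623316  0.6125026  -0.31533948] [303.57050965 224.27806314]
```

View pics/b3.png

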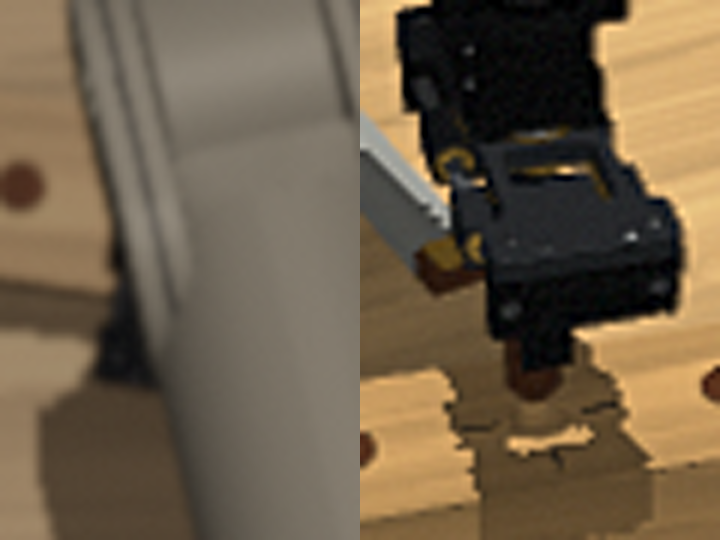

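The plug foot is at scene (304,225) and the hole at (304.6,229.6). I'll shift +1 mm in x and +2 mm in y, and start the insertion.

Request:
drive_tool([
  [[0,1,2,0,0],[0,1,2,-6,0],[0,1,2,-12,0],[0,1,2,-17,0],[0,1,2,-20,0]],
])

```text
clock: 17.1
ee_pos: [0.6534, -0.05, 0.1002]
tool_rot: [-90.3, -0.1, -9.9]
contact_force: [-0.9, -0.9, -0.3]
opening: 0.0228
```

Request:
drive_tool([
  [[0,0,0,-1,0],[0,0,0,-2,0],[0,0,0,-3,0],[0,0,0,-3,0]],
])

```text
clock: 17.5
ee_pos: [0.6535, -0.0497, 0.0973]
tool_rot: [-90.3, -0.2, -9.9]
contact_force: [-0.3, 1.3, 1.2]
opening: 0.0231
```

Request:
drive_tool([
  [[0,0,0,-2,0],[0,0,0,-4,0],[0,0,0,-6,0],[0,0,0,-8,0],[0,0,0,-8,0]],
])

```text
clock: 18.0
ee_pos: [0.6535, -0.0496, 0.089]
tool_rot: [-90.3, -0.2, -9.9]
contact_force: [0.1, 1.6, 1.8]
opening: 0.0227
```

Request:
drive_tool([
  [[0,0,0,-2,0],[0,0,0,-3.5,0],[0,0,0,-5,0],[0,0,0,-5,0]],
])

```text
clock: 18.4
ee_pos: [0.6536, -0.0496, 0.0839]
tool_rot: [-90.3, -0.2, -9.9]
contact_force: [-0.1, 1.0, 2.3]
opening: 0.0233
```

```bash
python3 - <<'E'
from h import *
C=shot("b4",(310,150,60,90),(275,160,60,90),6)
s=manip.state();p=s["ee_pos"];print(p,s["tool_rot"],s["opening"],s["contact_force"])
E
```

```text
[ 0.65357831 -0.04958476  0.08393213] [-90.27098951  -0.16638953  -9.86771692] 0.023023234249667596 [-0.64734922  1.7767075   2.52457686]
```

View pics/b4.png

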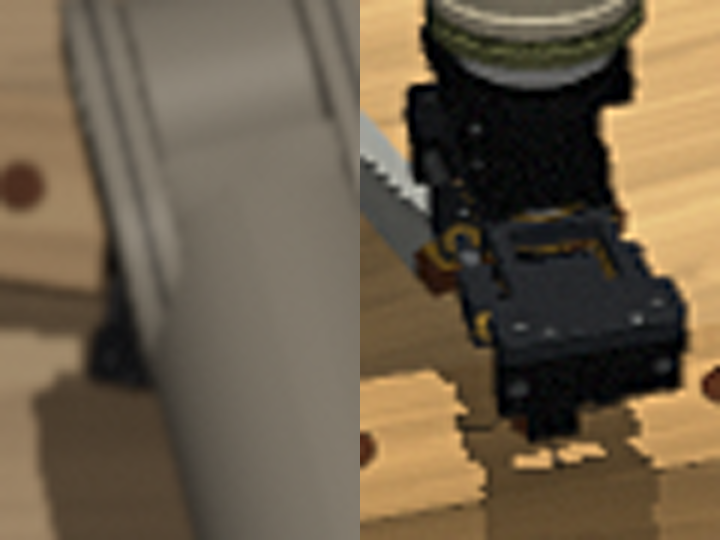

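The plug is about 22 mm into the hole at low force, with the fingers just above the face at scene (307,232). Release, rise, close, and push from above.

Request:
drive_tool([
  [[0.5,0,0,0,0],[0.5,0,0,0,0],[0.5,0,0,0,0],[0.5,0,0,0,0],[0.5,0,0,2,0]],
])

```text
clock: 19.0
ee_pos: [0.6533, -0.0497, 0.0856]
tool_rot: [-90.3, -0.1, -9.9]
contact_force: [0.1, -0.2, -0.0]
opening: 0.0429
```

Request:
drive_tool([
  [[0.5,0,0,12,0],[0.5,0,0,30,0],[0.2,0,0,32,0],[0,0,0,32,0],[0,0,0,32,0]],
])

```text
clock: 19.5
ee_pos: [0.653, -0.0498, 0.1171]
tool_rot: [-90.3, -0.1, -9.9]
contact_force: [0.3, -0.9, -0.5]
opening: 0.027
```

Request:
drive_tool([
  [[0,0,0,0,0],[0,0,0,0,0],[0,0,0,0,0]],
])

```text
clock: 19.8
ee_pos: [0.6529, -0.0498, 0.1167]
tool_rot: [-90.3, -0.1, -9.9]
contact_force: [0.3, -0.2, 0.6]
opening: 0.0047
```

```bash
python3 - <<'E'
from h import *
C=shot("b5",(310,150,60,90),(275,160,60,90),6)
s=manip.state();p=s["ee_pos"];print(p,s["tool_rot"],s["opening"],s["contact_force"])
E
```

```text
[ 0.65296849 -0.04984751  0.11689423] [-9.02937883e+01 -8.04444735e-02 -9.87702715e+00] 0.001744094290487519 [ 0.50386398  0.10927567 -0.22443097]
```

View pics/b5.png

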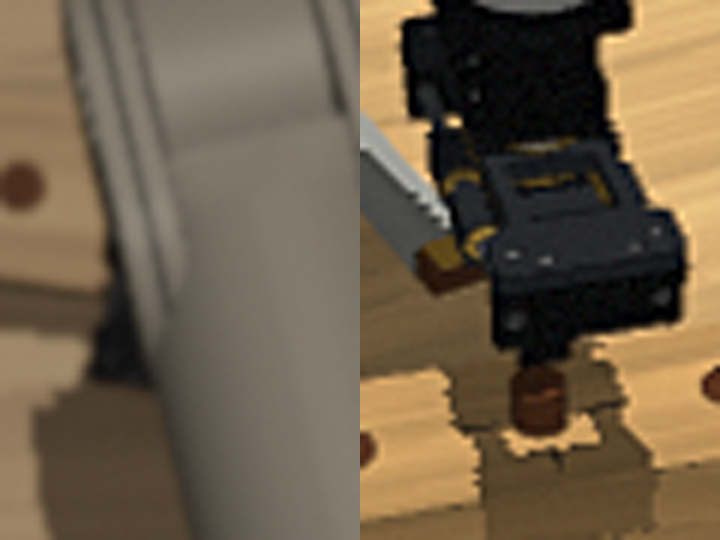

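The plug stands upright in the hole at scene (305,227) under the closed fingertips. Pressing down.

Request:
drive_tool([
  [[0,0.5,0,-6,0],[0,0.5,0,-12,0],[0,0.5,0,-15,0],[0,0.5,0,-17,0],[0,0.5,0,-19,0]],
])

```text
clock: 20.4
ee_pos: [0.6539, -0.0495, 0.0985]
tool_rot: [-90.3, -0.1, -9.9]
contact_force: [-0.8, 0.7, 5.2]
opening: 0.0004
```

Request:
drive_tool([
  [[0,0,0,-2,0],[0,0,0,-4,0],[0,0,0,-6,0],[0,0,0,-8,0],[0,0,0,-9,0]],
])

```text
clock: 20.9
ee_pos: [0.654, -0.0493, 0.0899]
tool_rot: [-90.3, -0.2, -9.9]
contact_force: [-1.2, -0.3, 4.4]
opening: 0.0006
```

Request:
drive_tool([
  [[0,0,0,-2,0],[0,0,0,-4,0],[0,0,0,-5,0],[0,0,0,-6,0],[0,0,0,-7,0]],
])

```text
clock: 21.4
ee_pos: [0.654, -0.0492, 0.083]
tool_rot: [-90.3, -0.2, -9.9]
contact_force: [-2.9, 0.6, 4.6]
opening: 0.0007
```

Request:
drive_tool([
  [[0,0,0,-0.5,0],[0,0,0,-1,0],[0,0,0,-1.5,0],[0,0,0,-2,0],[0,0,0,-2,0]],
])

```text
clock: 21.9
ee_pos: [0.6542, -0.0492, 0.0824]
tool_rot: [-90.3, -0.2, -9.9]
contact_force: [-7.4, -0.1, 15.4]
opening: 0.0004
```

Request:
drive_tool([
  [[0,0,0,-1,0],[0,0,0,-2,0],[0,0,0,-2,0]],
])

```text
clock: 22.2
ee_pos: [0.6544, -0.0492, 0.0824]
tool_rot: [-90.3, -0.2, -9.9]
contact_force: [-10.2, 0.7, 19.7]
opening: 0.0004
```

Request:
drive_tool([
  [[0,0,0,-1.5,0],[0,0,0,-3,0],[0,0,0,-3,0],[0,0,0,-3,0]],
])

```text
clock: 22.6
ee_pos: [0.6544, -0.0492, 0.0823]
tool_rot: [-90.4, -0.3, -9.9]
contact_force: [-14.7, -0.1, 27.4]
opening: 0.0002
```

Request:
drive_tool([
  [[0,0,0,5,0],[0,0,0,30,0],[0,0,0,70,0],[0,0,0,110,0],[0,-30,30,130,0]],
])

```text
clock: 23.1
ee_pos: [0.6273, -0.0235, 0.2149]
tool_rot: [-90.4, -0.6, -10.3]
contact_force: [-0.1, 1.3, 0.6]
opening: 0.0009
```

Request:
drive_tool([
  [[0,-40,40,0,0.1],[0,-75,75,0,0.2],[0,-110,110,0,0.3],[0,-140,140,0,0.35],[0,-145,145,0,0.35]],
])

```text
clock: 23.6
ee_pos: [0.4794, 0.1255, 0.2151]
tool_rot: [-90.4, -0.6, 10.2]
contact_force: [1.0, 0.5, 1.3]
opening: 0.0003
```

```bash
python3 - <<'E'
from h import *
C=cams()
for n in C: cv2.imwrite(f"pics/c_{n}.png",C[n]["pixels"][:,:,::-1])
C=shot("c1",(315,160,50,50),(280,200,50,50),8)
s=manip.state();p=s["ee_pos"];print(p,s["contact_force"])
E
```

```text
[0.48318697 0.12027066 0.21483497] [-0.35215743 -0.30839069 -0.07564746]
```

View pics/c1.png

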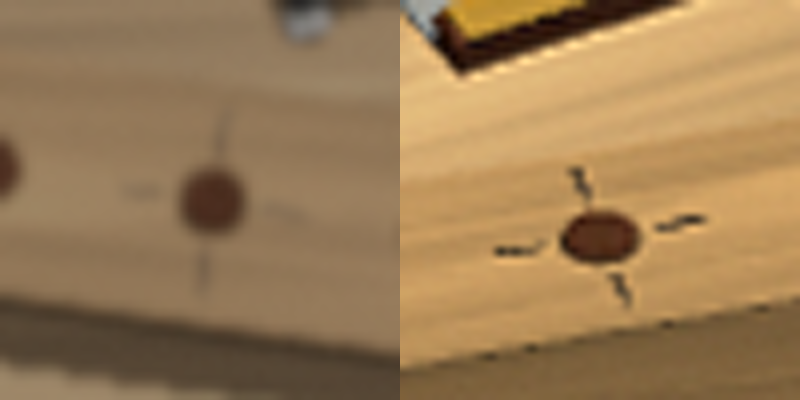

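View pics/c_scene.png

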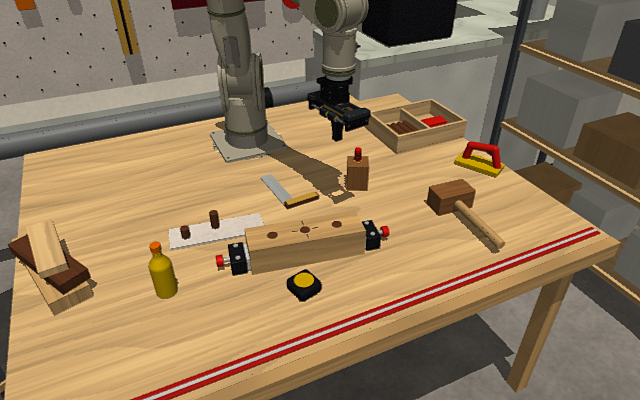

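The plug sits centred between the ticks, at scene (305,229.5) and top (341.5,185). The other two plugs are still at (185,232) and (214,219), the rod hangs at (358,155), and the bystanders are unmoved. The arm is clear, so I'm handing in.

```bash
python3 -c "
from plant import manip
print(manip.state()['joint_vel']);print(manip.sign_off())"
```

```text
[ 0.40017264  0.85077489  0.67604209 -0.4248284  -0.07108287  0.06501171
  0.0240801 ]
the job is handed in; nothing more can be done
None
```

The job is handed in: the 42 mm plug is pressed home in the open (middle) hole, and the depth rod hangs back in its stand.

- **Depth:** the rod tip came to rest on the bolt head about 40 mm below the face, at about 7 N. That made the 42 mm plug the right one.
- **Plug:** I set it about 22 mm deep, then pushed it down with closed fingertips. It slid at about 5 N, and at the bottom the upward force rose to 27 N, below the 60 N limit. The fingertips stopped at z = 82.3 mm, so the plug stands about 2.3 mm proud.
- **Side force:** about 15 N built up sideways during the final press, but the plug still looks upright in the pictures.
- **Last pictures:** the plug is centred between the pencil ticks and the rod's collar is on the block. The other two plugs and the bystander tools look unmoved, and the arm is clear.
- **Disagreement:** the two cameras differed by about 3 to 7 mm in x. I corrected for this by comparing known tool positions in the scene view, and no check failed.

The job took about 24 s of the 72 s allowed. The sign-off gave no verdict.

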